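Open the tab-locked air valve and reset the station

ROBOT

A 6-joint arm with a two-finger parallel gripper is mounted at the origin on a cart in front of the work surface, level with it; the furniture and walls round the work are solid. World frame = base frame: x ahead of the robot, y to its left, z up, the work surface at z = 0. Lengths are in mm, angles in rad, forces in N, time in s.
With the tool pointing down it reaches from about 325 to 1000 mm from the base axis. Payload 5.1 kg.
Tool frame: the origin (TCP) lies at the very end of the fingers, on their centre line; the grasp point (between the pads) lies 19 mm behind it; z points along the fingers, y is the line along which they close (so a half turn about z gives the same grasp; the last joint's range is limited). The gripper opens to 85 mm and grips with 20 to 120 N. Pads are 22 mm wide; open, the fingers measure 114 mm over their backs; the gripper's body (76 mm by 85 mm) begins 54 mm behind the grasp point. The pads swing forward as they close: fully open they stand 13 mm farther back than shut.
Start: joints at [1.043, 0.124, 1.65, -0, 1.367, -0.083], TCP at [279.698, 586.731, 231.322] pointing down, gripper open.
Joint ranges: [-2.61, 2.61], [-1.02, 2.33], [0.03, 2.71], [-1.35, 4.49], [0.32, 2.68], [-2.91, 2.91]. Speed limits (rad/s): [2.57, 2.57, 3.14, 3.14, 3.14, 3.14].

INTERFACE

Orientations are given as a unit quaternion [w, x, y, z].
In Python, from cell import * gives the robot as it stands.
- The arm moves only by the tool send_rows, never from a script. Its argument "plan" is a list of rows, each a list of 7 numbers: the shift along the tool's x, y, z in units of 50 mm (1.0 is 50 mm), then the turn, a rotation vector about the tool's x, y, z in units of 6 degrees (1.0 is 6 degrees), then the closure, from 0 (fully open) to 1 (shut). In form: [[x, y, z, ax, ay, az, gripper], ...]. A call has exactly 10 rows; each row is the pose to reach, as a shift and turn from the pose commanded when the call began, along the tool's axes at that moment; what a row does not reach only later rows make up. A row lasts 1/10 s, in which the tool goes at most 50 mm and 8.59 degrees, less where a joint would pass 70% of its speed; a pose out of reach is approached as far as the arm can. A call with a gripper value outside its range is refused whole. The fingers move at their own pace and stop on an object; "newtons" is the grip in N (left out, the last holds). Time passes only in rows, so rows that repeat a pose let the fingers close, or fill a call up. It gives the time, the measured TCP pose, the force, the opening and the grip force at its end, in the units of the state.
- state(): the state, without advancing time (a new reading comes with each control period).
- snapshot(name): name is "scene" or "top" or "wrist"; returns the picture (420x560x3 uint8, red, green, blue); there is no depth.
- get_calibration(name): a dict with "vfov" (degrees; the focal length in pixels is half the picture's height over the tangent of half this angle, whatever the lens; pixels are square), "cx", "cy" (the principal point, pixels), "xyz" and "orientation" of the camera in the world. Camera axes: x right, y down, z forward; pixel columns grow to the right and rows downward; lengths in mm; the calibration is good to about 2 mm. A picture is of the moment at which its call begins: read the wrist's pose just before it. get_calibration takes no time and is no camera call; for the wrist camera it gives the pose at the moment of the call.
- close_job(): hands the job in; it is judged then, once.
The state is a dict: "time": time; "q": joint angles; "qvel": joint speeds; "tau": joint torques, N m; "position": TCP position; "tcp_rot": TCP orientation; "wrist_force": force on the tool from outside, world axes, zero at the start; "moment": the same for the moment, N m; "grip_width": finger opening in mm; "grip_force": force on a finger pad.
Only numpy, scipy, OpenCV 4.12 (cv2) and the standard library are available. Lean on these libraries where they do the work, as an engineer would, in place of code of your own. Each camera call takes 0.05 s, during which the arm holds its last target. There are 200 camera calls.

TASK

Switch on the grey air station: pinch in the two orange tabs of its black valve knob and turn the knob clockwise until you feel it come up softly against its stop, without forcing it past there. Let go so that both tabs spring fully out and lock the knob in its new place, then press the green reset button fully down once and let it come up. Leave the other things on the table where they are.

Things in the scene. Friction and masses are not known exactly. Their poses are not given: they have to be found in the camera images.
- station: grey enclosure fixed to the table, 130 x 220 mm and 60 mm high (flat top); origin at the centre of its underside, z up; the valve knob stands on its top 52 mm from the middle towards -y, the green button 66 mm from the middle towards +y. A low steel gauge (5 mm high) and a low black bezel round the knob are fixed on top.
- knob_grip (a point): on the vertical axis of the black valve knob, half-way up its two orange release tabs, 32 mm above the enclosure's top. Turns with the knob: y is the line through the tabs, z up. The tabs are 52 mm apart over their outer faces when out, 42 mm fully in. A skirt of radius 33 mm lies 21 mm below this point, the knob's top 23 mm above it; the hub between the tabs is 40 (x) x 24 mm (y).
- knob (a joint): knob angle, rad: 0 in the locked start place, growing clockwise seen from above. With the tabs out it has about 0.05 rad of play; with both tabs at least 3.2 mm in it turns (friction about 0.06 N m) until a lug under it meets a cushioned stop. The adjustable stop stands anywhere from 0.75 to 1.4 rad and cannot be seen or read: feel for it.
- tab_a (a joint): inward travel of the release tab on knob_grip's +y side, m: 0 out, 0.005 fully in; sprung outward, 3 N at rest, 7 N fully in. An upright flat plate, 20 mm wide and 32 mm tall, knob_grip being half-way up.
- tab_b (a joint): the same for the tab on knob_grip's -y side. Both tabs spring fully out only in the start pocket and in the end pocket, which begins about 0.02 rad before the knob first touches its stop; let go in between, they rest on a wall, about 3 mm in.
- knob_lug: lug hidden under the knob's skirt, 20 mm off the axis; it meets the stop. The stop's rubber gives 4 N m per rad of turn: 0.1 rad past first touch is 0.4 N m above the friction (20 N on the lug), the most it may get. Origin on the knob's axis at the enclosure's top, 32 mm below knob_grip; axes as knob_grip.
- reset_button (a joint): travel of the green push button, m: 0 up, 0.006 fully down; sprung up, 1.5 N at rest and 5 N fully down.
- reset_button_top (a point): centre of the top face of the green button, 28 mm in diameter, which moves vertically; it stands 22 mm above the enclosure's top in a black collar of 44 mm diameter and 12 mm height.
- threadlock: bystander: small red bottle with a white tip, 31 x 31 x 88 mm, standing; origin under its middle
- screwdriver_yellow: bystander: screwdriver with a yellow and black handle, 184 mm long, lying; origin under its middle
- m12_plug: bystander: black and white cable plug, 62 mm long, lying; origin under its middle
- estop_box: bystander: yellow box with a red mushroom head, 73 x 69 x 81 mm; origin under its middle
- tape_2: bystander: roll of pale tape, 94 mm across, 25 mm high; origin under its middle

How it is judged (in metres and radians):
On the way, in this order (a step that is already met when the one before it is completed fails the run):
1. the knob has been turned to its stop and both tabs have sprung out there (value of joint knob above 0.65 rad and value of joint each of tab_a, tab_b below 0.0015 m), for 0.2 s.
2. the green button is pressed down (value of joint reset_button above 0.0048 m), for 0.05 s.
At the end, for the whole second after the job is handed in: The knob stands locked in its new place at the stop (more than 0.65 rad from the start, both tabs out to within 1.5 mm), and the green button, pressed at least 4.8 mm after that, is up again to within 1.5 mm (all of step 1 and value of joint reset_button below 0.0015 m); the robot touches nothing.
It fails at once if the knob is forced against its stop (more than 20 N on the lug, that is 0.4 N m) (contact force between knob_lug and anything else above 20 N).
It fails at once if a bystander is shifted by more than 30 mm (distance of any of threadlock, screwdriver_yellow, m12_plug, estop_box, tape_2 from where it was at the start of the episode above 0.03 m).
It also fails if it takes over 64 s, if anything falls off the work surface, if the arm or the gripper's body presses on something with over 40 N, if the wrist force passes 120 N, or if a joint passes its speed limit or range.

## Working session

There is one attempt and no reset: what is moved stays moved. The work goes in short steps, Python scripts to look and compute and a tool call to move; the robot and the scene stay as the last step left them, time stands still between calls to the robot, and variables do not carry over. Pictures are saved under pics/ and viewed, at most 10 in all, crops included, and the job is handed in when it is done.

Besides the shell and the picture viewer there is one more tool, called after ">>>" in YAML: its name, and indented under it one key for each argument. send_rows: Moves the arm, as the interface text tells. Its arguments: {"type":"object","properties":{"plan":{"type":"array","items":{"type":"array","items":{"type":"number"}}},"newtons":{"type":"number"}},"required":["plan"]}

```bash
mkdir -p pics; ls; python3 - <<'E'
from cell import *
import cv2
s=state();print(s)
for n in ("scene","top"):
    im=snapshot(n);cv2.imwrite(f"pics/{n}0.png",im[:,:,::-1]);print(n,get_calibration(n))
E
```

```text
pics
{'time': 0.0, 'q': array([ 1.04344745e+00,  1.24478937e-01,  1.65166639e+00, -2.98886574e-05,
        1.36749389e+00, -8.25928004e-02]), 'qvel': array([-3.22160776e-04, -9.72776973e-04, -5.78831145e-04,  1.44898297e-05,
        2.38344341e-03,  2.33483043e-04]), 'tau': array([-1.03089322e-03, -4.23590219e+01, -3.65458918e+01, -1.18062612e-04,
        6.79940509e-03,  1.17092597e-05]), 'position': array([279.37742835, 586.22506118, 230.07445097]), 'tcp_rot': array([-2.93297541e-04,  2.20546652e-01,  9.75375890e-01, -9.80456057e-04]), 'wrist_force': array([ 0.79212818, -0.17825863, -0.58954479]), 'moment': array([ 0.04147125, -0.02877343,  0.04639196]), 'grip_force': 0.0, 'grip_width': 85.46511994337078}
scene {'vfov': 54.641422089030144, 'cx': 281.00406754536425, 'cy': 204.73552557214865, 'xyz': array([  59.03963592, -894.29493143,  579.06100475]), 'orientation': array([-0.50267318,  0.8268159 , -0.21998423,  0.12370156])}
top {'vfov': 57.027233644894565, 'cx': 284.40575890920485, 'cy': 211.416267804582, 'xyz': array([ 352.78389252,  -87.63240675, 1009.66609028]), 'orientation': array([-0.06962533,  0.70620072, -0.70328784,  0.04265049])}
```

View pics/top0.png

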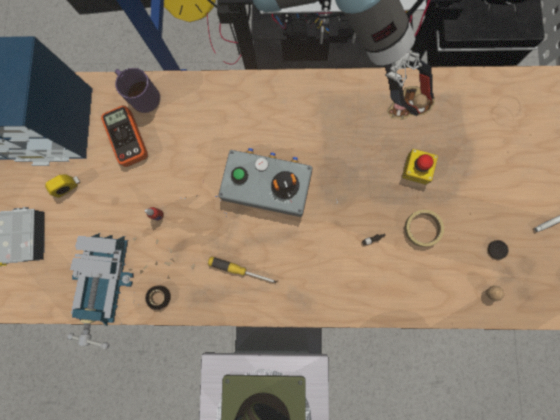

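View pics/scene0.png

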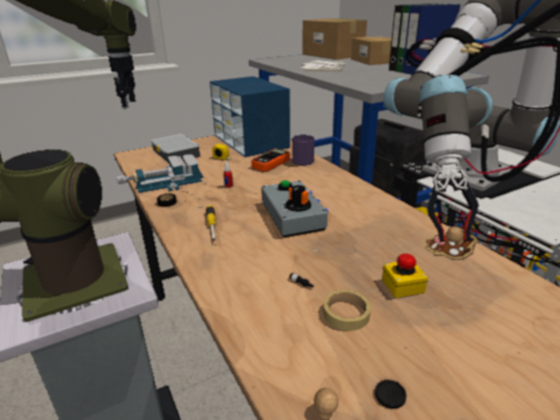

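The top view shows our green robot's base at the bottom (~(262,400)), with image up being +x. The station is at about (266,182), its green button at (239,175) and the knob at (285,184). I'll enlarge the station.

```bash
cat > h.py <<'E'
import numpy as np,cv2
from scipy.spatial.transform import Rotation as R
def cam(c):
    q=c["orientation"];return R.from_quat([q[1],q[2],q[3],q[0]]),210/np.tan(np.radians(c["vfov"]/2))
def ray(c,u,v,z):
    r,f=cam(c);d=r.apply([(u-c["cx"])/f,(v-c["cy"])/f,1]);p=np.array(c["xyz"]);return p+d*(z-p[2])/d[2]
def proj(c,P):
    r,f=cam(c);p=r.inv().apply(np.array(P)-c["xyz"]);return np.array([c["cx"]+f*p[0]/p[2],c["cy"]+f*p[1]/p[2]])
def crop(im,u0,v0,w,h,k,name):
    cv2.imwrite(name,cv2.resize(im[v0:v0+h,u0:u0+w,::-1],None,fx=k,fy=k,interpolation=cv2.INTER_CUBIC))
E
python3 - <<'E'
from h import *
from cell import *
c=get_calibration("top")
im=cv2.imread("pics/top0.png")[:,:,::-1]
crop(im,210,140,112,84,7,"pics/topcrop.png")
b=ray(c,239,175,82);k=ray(c,285,184,115)
print(b,k,np.linalg.norm((b-k)[:2]),proj(c,[0,0,0]))
for u,v in ((424,229),(372,240),(242,270),(155,213),(421,166)): print(ray(c,u,v,20))
E
```

```text
[592.87451188  61.80532126  82.        ] [562.08846149 -53.80091198 115.        ] 119.63520411683814 [263.09630805 419.52713646]
[ 466.57017581 -404.49005906   20.        ]
[ 438.0744056  -272.57748875   20.        ]
[360.40183134  57.69776655  20.        ]
[506.85351495 290.95972304  20.        ]
[ 631.82140168 -404.91829588   20.        ]
```

View pics/topcrop.png

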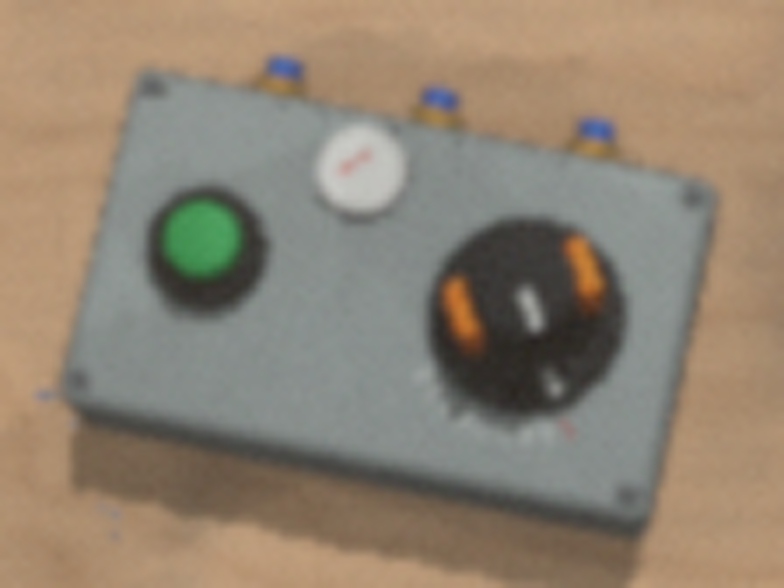

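The crop shows the top-face corners at (145,75), (712,190), (70,400) and (645,520). The tab tops are at (463,315) and (584,272), and the button is at (203,238).

```bash
cat > k.py <<'E'
from h import *
E
python3 - <<'E'
from h import *
from cell import *
c=get_calibration("top")
f=lambda u,v,z:ray(c,210+(u-3)/7,140+(v-3)/7,z)
C=[f(*p,60) for p in ((145,75),(712,190),(645,520),(70,400))]
print(np.round(C), [np.linalg.norm(C[i]-C[i-1]) for i in range(4)])
m=np.mean(C,0)
y=(C[0]+C[3]-C[1]-C[2])[:2];y/=np.linalg.norm(y);print("station",m,"yaw of y axis",np.degrees(np.arctan2(y[1],y[0])))
print("knob",m[:2]-52*y,"btn",m[:2]+66*y)
print("btn meas",f(203,238,82))
A,B=f(463,315,108),f(584,272,108);print("tabs",A,B,(A+B)/2,np.linalg.norm(A-B),np.degrees(np.arctan2(*(A-B)[1::-1])))
s=state();q=s['tcp_rot'];print(R.from_quat([q[1],q[2],q[3],q[0]]).as_matrix().round(3))
w=get_calibration("wrist");print(w)
E
```

```text
[[ 664.   90.   60.]
 [ 620. -118.   60.]
 [ 499.  -94.   60.]
 [ 542.  113.   60.]] [np.float64(123.79553491159243), np.float64(212.1775691319652), np.float64(123.1137417942079), np.float64(211.43689403002065)]
station [581.22219622  -2.26428744  60.        ] yaw of y axis 78.0482122206259
knob [570.45359196 -53.13704206] btn [594.89004007  62.30497803]
btn meas [596.52434868  62.96920952  82.        ]
tabs [562.36278138 -31.31146344 108.        ] [577.36256783 -72.61408139 108.        ] [569.8626746  -51.96277241 108.        ] 43.942005461452034 109.95939842946633
[[-0.903  0.43  -0.001]
 [ 0.43   0.903 -0.002]
 [ 0.    -0.002 -1.   ]]
{'vfov': 59.96837845732342, 'cx': 291.58356384523074, 'cy': 200.54091962684515, 'xyz': array([201.98627157, 622.95174   , 372.45645216]), 'orientation': array([0.14089567, 0.83385739, 0.52639735, 0.0879551 ])}
```

>>> send_rows:
  plan:
    - [-0.5, -0.4, 0, 0, 0, -0.4, 0]
    - [-1.1, -0.9, 0.1, 0, 0, -0.8, 0]
    - [-1.8, -1.5, 0.1, 0, 0, -1.3, 0]
    - [-2.5, -2.1, 0.2, 0, 0, -1.8, 0]
    - [-3.3, -2.75, 0.2, 0, 0, -2.4, 0]
    - [-4.1, -3.4, 0.3, 0, 0, -3.0, 0]
    - [-4.9, -4.1, 0.3, 0, 0, -3.5, 0]
    - [-5.7, -4.8, 0.4, 0, 0, -4.1, 0]
    - [-6.5, -5.4, 0.4, 0, 0, -4.7, 0]
    - [-7.2, -6.0, 0.5, 0, 0, -5.2, 0]

```text
time: 1.1
position: [473.6, 164.6, 207.0]
tcp_rot: [0.0, -0.051, 0.999, 0.0]
wrist_force: [0.4, 0.5, 0.2]
grip_width: 85.4
grip_force: 0.0
```

```bash
cat > k.py <<'E'
from h import *
from cell import *
def st(): 
    s=state();q=s['tcp_rot'];return s,R.from_quat([q[1],q[2],q[3],q[0]])
def to(x,y,z,yaw):
    s,r=st();M=r.as_matrix();d=np.array([x,y,z])-s['position'];ya=np.radians(yaw)
    Y=np.array([np.cos(ya),np.sin(ya),0]);Z=np.array([0,0,-1.]);T=np.c_[np.cross(Y,Z),Y,Z]
    rv=R.from_matrix(M.T@T).as_rotvec(degrees=True)/6
    cy=np.degrees(np.arctan2(M[1,1],M[0,1]))
    print("t",round(s['time'],2),"pos",s['position'].round(1),"yaw",cy.round(2),"F",s['wrist_force'].round(2),"M",s['moment'].round(3),"grip",round(s['grip_width'],2),round(s['grip_force'],1))
    print("shift",(M.T@d/50).round(3),"rot",rv.round(3))
E
python3 -c "
from k import *
to(570,-52.5,190,110)"
```

```text
t 1.1 pos [473.6 164.6 207. ] yaw 95.85 F [0.4  0.53 0.2 ] M [0.043 0.027 0.034] grip 85.42 0.0
shift [-1.474 -4.517  0.341] rot [ 1.000e-03  9.000e-03 -2.358e+00]
```

>>> send_rows:
  plan:
    - [-0.2, -0.6, 0, 0, 0, -0.3, 0]
    - [-0.4, -1.3, 0.1, 0, 0, -0.7, 0]
    - [-0.65, -2.0, 0.1, 0, 0, -1.1, 0]
    - [-0.9, -2.7, 0.2, 0, 0, -1.5, 0]
    - [-1.1, -3.4, 0.2, 0, 0, -1.8, 0]
    - [-1.3, -4.0, 0.3, 0, 0, -2.1, 0]
    - [-1.42, -4.4, 0.34, 0, 0, -2.3, 0]
    - [-1.47, -4.52, 0.34, 0, 0, -2.36, 0]
    - [-1.47, -4.52, 0.34, 0, 0, -2.36, 0]
    - [-1.47, -4.52, 0.34, 0, 0, -2.36, 0]

```text
time: 2.1
position: [568.4, -50.2, 189.8]
tcp_rot: [-0.0, -0.173, 0.985, 0.0]
wrist_force: [0.1, 0.1, 0.1]
grip_width: 85.6
grip_force: 0.0
```

```bash
python3 -c "
from k import *
import json
to(570,-52.5,190,110)
c=get_calibration('wrist');im=snapshot('wrist');cv2.imwrite('pics/w1r.png',im[:,:,::-1])
print(c, proj(c,[570,-52.5,115]),proj(c,[570,-52.5,108]))
json.dump({k:(v.tolist() if hasattr(v,'tolist') else v) for k,v in c.items()},open('w1.json','w'))
crop(im,0,0,560,420,1.4,'pics/w1.png')"
```

```text
t 2.1 pos [568.4 -50.2 189.8] yaw 109.89 F [0.1  0.07 0.08] M [ 0.036 -0.042  0.038] grip 85.57 0.0
shift [-0.015 -0.054 -0.005] rot [ 0.006 -0.003 -0.018]
{'vfov': 59.96837845732342, 'cx': 291.58356384523074, 'cy': 200.54091962684515, 'xyz': array([487.71120077, -78.89449711, 332.07178635]), 'orientation': array([0.095234  , 0.5664503 , 0.80719401, 0.1360234 ])} [286.52240173 216.93221697] [286.65809789 213.00399515]
```

View pics/w1.png

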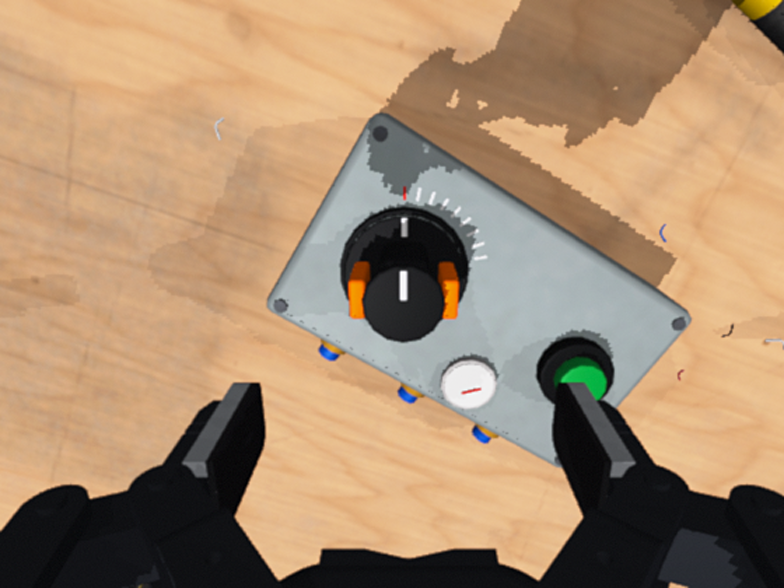

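The wrist view shows the knob's top disc centred at (403,302) in the enlarged picture and its pointer vertical at x = 403. The tabs' outer edges are at x ≈ 348 and 459, lined up with the fingers, and the button is at (583,383).

```bash
python3 -c "
from k import *
import json
c=json.load(open('w1.json'))
g=lambda u,v,z:ray(c,(u+.5)/1.4-.5,(v+.5)/1.4-.5,z).round(1)
K=g(403,302,115);print('knob',K,'btn',g(583,381,82))
a,b=g(403,271,115),g(403,300,115);d=b-a;print('tool x dir',np.degrees(np.arctan2(d[1],d[0])),'-> y yaw', np.degrees(np.arctan2(d[1],d[0]))+90)
A,B=g(348,290,92),g(459,290,92);print('tabs outer mid',(A+B)/2,np.linalg.norm(A-B))
A,B=g(350,263,108),g(457,263,108);d=B-A;print('tab tops outer rear',A,B,np.linalg.norm(d),np.degrees(np.arctan2(d[1],d[0])))
to(K[0],K[1],76,110)"
```

```text
knob [568.9 -52.1 115. ] btn [591.6  62.3  82. ]
tool x dir 19.736901495500867 -> y yaw 109.73690149550086
tabs outer mid [571.3 -51.2  92. ] 55.7383171615362
tab tops outer rear [561.6 -80.6 108. ] [544.9 -34.4 108. ] 49.12565521191551 109.87349733828405
t 2.15 pos [568.4 -50.  189.9] yaw 109.92 F [ 0.46  0.27 -0.33] M [ 0.058 -0.008 -0.016] grip 85.33 0.0
shift [ 0.005 -0.044  2.278] rot [ 0.004 -0.    -0.013]
```

>>> send_rows:
  plan:
    - [0, -0.04, 0.3, 0, 0, 0, 0]
    - [0, -0.04, 0.6, 0, 0, 0, 0]
    - [0, -0.04, 0.9, 0, 0, 0, 0]
    - [0, -0.04, 1.2, 0, 0, 0, 0]
    - [0, -0.04, 1.5, 0, 0, 0, 0]
    - [0, -0.04, 1.8, 0, 0, 0, 0]
    - [0, -0.04, 2.1, 0, 0, 0, 0]
    - [0, -0.04, 2.24, 0, 0, 0, 0]
    - [0, -0.04, 2.24, 0, 0, 0, 0]
    - [0, -0.04, 2.24, 0, 0, 0, 0]

```text
time: 3.15
position: [569.8, -53.0, 78.2]
tcp_rot: [0.0, -0.173, 0.985, -0.0]
wrist_force: [0.1, -0.1, 1.0]
grip_width: 85.4
grip_force: 0.0
```

```bash
python3 -c "
from k import *
to(569.4,-52.2,76,110)"
```

```text
t 3.15 pos [569.8 -53.   78.2] yaw 109.87 F [ 0.13 -0.11  1.04] M [-0.021  0.011 -0.045] grip 85.4 0.0
shift [0.002 0.017 0.044] rot [-0.003  0.005 -0.021]
```

>>> send_rows:
  plan:
    - [0, 0.01, 0.03, 0, 0, 0, 0.3]
    - [0, 0.01, 0.03, 0, 0, 0, 0.35]
    - [0, 0.01, 0.03, 0, 0, 0, 0.4]
    - [0, 0.01, 0.03, 0, 0, 0, 0.42]
    - [0, 0.01, 0.03, 0, 0, 0, 0.44]
    - [0, 0.01, 0.03, 0, 0, 0, 0.46]
    - [0, 0.01, 0.03, 0, 0, 0, 0.5]
    - [0, 0.01, 0.03, 0, 0, 0, 0.55]
    - [0, 0.01, 0.03, 0, 0, 0, 0.6]
    - [0, 0.01, 0.03, 0, 0, 0, 0.6]
  newtons: 25

```text
time: 4.15
position: [569.9, -52.3, 78.5]
tcp_rot: [0.001, -0.172, 0.985, 0.0]
wrist_force: [-4.8, 1.1, 10.4]
grip_width: 40.7
grip_force: 25.8
```

```bash
python3 -c "
from k import *
to(569.4,-52.2,76,110);s,r=st();print('F tool',r.inv().apply(s['wrist_force']),'M tool',r.inv().apply(s['moment']))
im=snapshot('wrist');crop(im,140,120,280,210,2.5,'pics/w2.png')"
```

```text
t 4.15 pos [569.9 -52.3  78.5] yaw 109.86 F [-4.78  1.15 10.44] M [ 0.275  0.74  -0.149] grip 40.65 25.8
shift [0.008 0.006 0.049] rot [-0.001  0.01  -0.023]
F tool [  4.09105328   2.69855774 -10.44720068] M tool [-0.50949767  0.60244116  0.1494082 ]
```

View pics/w2.png

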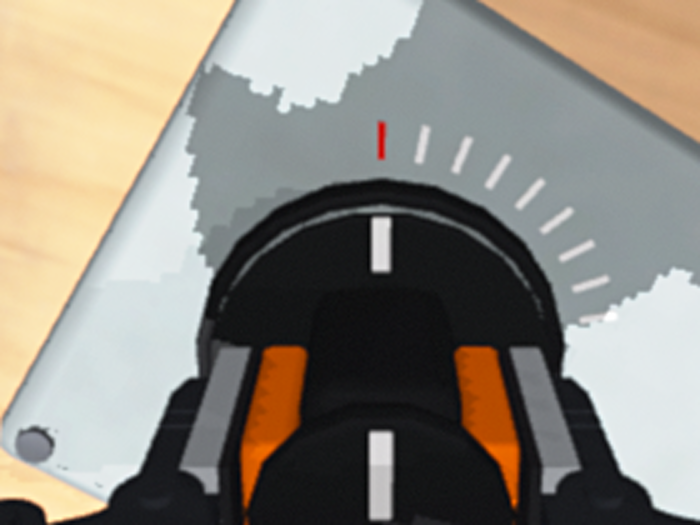

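The pads are on both tabs, centred, at an opening of 40.7 mm, so the tabs are fully in. The pointer is at the red tick. Now the first part of the turn, well short of the earliest possible stop.

>>> send_rows:
  plan:
    - [0, 0, -0.01, 0, 0, 0.3, 0.6]
    - [0, 0, -0.02, 0, 0, 0.9, 0.6]
    - [0, 0, -0.02, 0, 0, 1.6, 0.6]
    - [0, 0, -0.02, 0, 0, 2.4, 0.6]
    - [0, 0, -0.02, 0, 0, 3.2, 0.6]
    - [0, 0, -0.02, 0, 0, 4.0, 0.6]
    - [0, 0, -0.02, 0, 0, 4.8, 0.6]
    - [0, 0, -0.02, 0, 0, 5.5, 0.6]
    - [0, 0, -0.02, 0, 0, 6.0, 0.6]
    - [0, 0, -0.02, 0, 0, 6.0, 0.6]

```text
time: 5.2
position: [569.8, -51.0, 78.5]
tcp_rot: [0.0, 0.141, 0.99, 0.001]
wrist_force: [-2.9, 6.0, 6.0]
grip_width: 40.5
grip_force: 25.3
```

```bash
cat > m.py <<'E'
from k import *
to(569.4,-52.2,76,110);s,r=st();print('F tool',r.inv().apply(s['wrist_force']).round(2),'M tool',r.inv().apply(s['moment']).round(3))
E
python3 m.py
```

```text
t 5.2 pos [569.8 -51.   78.5] yaw 73.81 F [-2.89  6.03  6.  ] M [ 0.913  0.289 -0.008] grip 40.54 25.3
shift [ 0.    -0.026  0.051] rot [ 0.026  0.011 -6.031]
F tool [ 4.45  5.01 -5.98] M tool [-0.796  0.532  0.01 ]
```

>>> send_rows:
  plan:
    - [0, -0.01, 0, 0, 0, 0.1, 0.6]
    - [0, -0.01, 0, 0, 0, 0.2, 0.6]
    - [0, -0.01, 0, 0, 0, 0.3, 0.6]
    - [0, -0.01, 0, 0, 0, 0.4, 0.6]
    - [0, -0.01, 0, 0, 0, 0.5, 0.6]
    - [0, -0.01, 0, 0, 0, 0.6, 0.6]
    - [0, -0.01, 0, 0, 0, 0.7, 0.6]
    - [0, -0.01, 0, 0, 0, 0.8, 0.6]
    - [0, -0.01, 0, 0, 0, 0.9, 0.6]
    - [0, -0.01, 0, 0, 0, 0.9, 0.6]

```text
time: 6.2
position: [569.8, -50.8, 78.6]
tcp_rot: [0.0, 0.187, 0.982, 0.002]
wrist_force: [-1.0, 8.6, 7.0]
grip_width: 40.6
grip_force: 25.3
```

```bash
python3 m.py
```

```text
t 6.2 pos [569.8 -50.8  78.6] yaw 68.46 F [-1.01  8.61  6.99] M [ 1.275  0.169 -0.003] grip 40.6 25.3
shift [-0.002 -0.028  0.051] rot [ 0.038  0.015 -6.924]
F tool [ 4.1   7.66 -6.96] M tool [-1.124  0.625  0.006]
```

>>> send_rows:
  plan:
    - [0.01, 0.03, 0, 0, 0, 0, 0.6]
    - [0.01, 0.03, 0, 0, 0, 0.05, 0.6]
    - [0.01, 0.03, 0, 0, 0, 0.1, 0.6]
    - [0.01, 0.03, 0, 0, 0, 0.2, 0.6]
    - [0.01, 0.03, 0, 0, 0, 0.3, 0.6]
    - [0.01, 0.03, 0, 0, 0, 0.35, 0.6]
    - [0.01, 0.03, 0, 0, 0, 0.4, 0.6]
    - [0.01, 0.03, 0, 0, 0, 0.45, 0.6]
    - [0.01, 0.03, 0, 0, 0, 0.5, 0.6]
    - [0.01, 0.03, 0, 0, 0, 0.5, 0.6]

```text
time: 7.2
position: [569.9, -50.6, 78.5]
tcp_rot: [0.001, 0.212, 0.977, 0.001]
wrist_force: [-0.2, 3.9, 5.8]
grip_width: 40.7
grip_force: 25.2
```

```bash
python3 m.py
```

```text
t 7.2 pos [569.9 -50.6  78.5] yaw 65.48 F [-0.15  3.92  5.79] M [0.513 0.226 0.08 ] grip 40.71 25.2
shift [-0.005 -0.033  0.051] rot [ 0.013  0.015 -7.42 ]
F tool [ 1.76  3.52 -5.78] M tool [-0.373  0.418 -0.079]
```

>>> send_rows:
  plan:
    - [0, 0.02, 0, 0, 0, 0, 0.6]
    - [0, 0.02, 0, 0, 0, 0.05, 0.6]
    - [0, 0.02, 0, 0, 0, 0.1, 0.6]
    - [0, 0.02, 0, 0, 0, 0.2, 0.6]
    - [0, 0.02, 0, 0, 0, 0.3, 0.6]
    - [0, 0.02, 0, 0, 0, 0.35, 0.6]
    - [0, 0.02, 0, 0, 0, 0.4, 0.6]
    - [0, 0.02, 0, 0, 0, 0.45, 0.6]
    - [0, 0.02, 0, 0, 0, 0.5, 0.6]
    - [0, 0.02, 0, 0, 0, 0.5, 0.6]

```text
time: 8.2
position: [569.9, -50.4, 78.5]
tcp_rot: [0.0, 0.238, 0.971, 0.0]
wrist_force: [-2.6, 0.3, 6.7]
grip_width: 40.3
grip_force: 25.3
```

```bash
python3 m.py
```

```text
t 8.2 pos [569.9 -50.4  78.5] yaw 62.49 F [-2.56  0.25  6.69] M [0.003 0.455 0.022] grip 40.29 25.3
shift [-0.007 -0.036  0.051] rot [-1.000e-03  6.000e-03 -7.919e+00]
F tool [ 2.39 -0.96 -6.7 ] M tool [ 0.208  0.405 -0.022]
```

>>> send_rows:
  plan:
    - [0, 0, 0, 0, 0, 0.05, 0.6]
    - [0, 0, 0, 0, 0, 0.1, 0.6]
    - [0, 0, 0, 0, 0, 0.15, 0.6]
    - [0, 0, 0, 0, 0, 0.2, 0.6]
    - [0, 0, 0, 0, 0, 0.3, 0.6]
    - [0, 0, 0, 0, 0, 0.35, 0.6]
    - [0, 0, 0, 0, 0, 0.4, 0.6]
    - [0, 0, 0, 0, 0, 0.45, 0.6]
    - [0, 0, 0, 0, 0, 0.5, 0.6]
    - [0, 0, 0, 0, 0, 0.5, 0.6]

```text
time: 9.2
position: [570.0, -50.3, 78.5]
tcp_rot: [0.0, 0.263, 0.965, 0.0]
wrist_force: [-2.4, 0.6, 6.5]
grip_width: 40.4
grip_force: 25.3
```

```bash
python3 m.py
```

```text
t 9.2 pos [570.  -50.3  78.5] yaw 59.49 F [-2.45  0.58  6.45] M [0.086 0.433 0.079] grip 40.39 25.3
shift [-0.008 -0.038  0.051] rot [ 1.000e-03  8.000e-03 -8.418e+00]
F tool [ 2.4  -0.75 -6.45] M tool [ 0.146  0.417 -0.079]
```

>>> send_rows:
  plan:
    - [0, 0, 0, 0, 0, 0.05, 0.6]
    - [0, 0, 0, 0, 0, 0.1, 0.6]
    - [0, 0, 0, 0, 0, 0.15, 0.6]
    - [0, 0, 0, 0, 0, 0.2, 0.6]
    - [0, 0, 0, 0, 0, 0.3, 0.6]
    - [0, 0, 0, 0, 0, 0.35, 0.6]
    - [0, 0, 0, 0, 0, 0.4, 0.6]
    - [0, 0, 0, 0, 0, 0.45, 0.6]
    - [0, 0, 0, 0, 0, 0.5, 0.6]
    - [0, 0, 0, 0, 0, 0.5, 0.6]

```text
time: 10.2
position: [570.1, -50.2, 78.6]
tcp_rot: [0.0, 0.288, 0.958, 0.0]
wrist_force: [-2.3, 1.6, 6.3]
grip_width: 40.8
grip_force: 25.3
```

```bash
python3 m.py
```

```text
t 10.2 pos [570.1 -50.2  78.6] yaw 56.49 F [-2.33  1.59  6.32] M [0.206 0.367 0.064] grip 40.81 25.3
shift [-0.01  -0.04   0.051] rot [ 3.000e-03  9.000e-03 -8.919e+00]
F tool [ 2.81  0.04 -6.32] M tool [ 0.03   0.42  -0.064]
```

>>> send_rows:
  plan:
    - [0, 0, 0, 0, 0, 0.05, 0.6]
    - [0, 0, 0, 0, 0, 0.1, 0.6]
    - [0, 0, 0, 0, 0, 0.15, 0.6]
    - [0, 0, 0, 0, 0, 0.2, 0.6]
    - [0, 0, 0, 0, 0, 0.3, 0.6]
    - [0, 0, 0, 0, 0, 0.35, 0.6]
    - [0, 0, 0, 0, 0, 0.4, 0.6]
    - [0, 0, 0, 0, 0, 0.45, 0.6]
    - [0, 0, 0, 0, 0, 0.5, 0.6]
    - [0, 0, 0, 0, 0, 0.5, 0.6]

```text
time: 11.2
position: [570.1, -50.1, 78.5]
tcp_rot: [0.0, 0.313, 0.95, 0.0]
wrist_force: [-2.4, 1.5, 5.3]
grip_width: 40.6
grip_force: 25.2
```

```bash
python3 m.py
```

```text
t 11.2 pos [570.1 -50.1  78.5] yaw 53.49 F [-2.42  1.5   5.34] M [0.15  0.264 0.022] grip 40.61 25.2
shift [-0.013 -0.042  0.051] rot [ 6.000e-03  1.000e-02 -9.419e+00]
F tool [ 2.84 -0.23 -5.35] M tool [ 0.037  0.301 -0.022]
```

>>> send_rows:
  plan:
    - [0, 0, 0, 0, 0, 0.05, 0.6]
    - [0, 0, 0, 0, 0, 0.1, 0.6]
    - [0, 0, 0, 0, 0, 0.15, 0.6]
    - [0, 0, 0, 0, 0, 0.2, 0.6]
    - [0, 0, 0, 0, 0, 0.3, 0.6]
    - [0, 0, 0, 0, 0, 0.35, 0.6]
    - [0, 0, 0, 0, 0, 0.4, 0.6]
    - [0, 0, 0, 0, 0, 0.45, 0.6]
    - [0, 0, 0, 0, 0, 0.5, 0.6]
    - [0, 0, 0, 0, 0, 0.5, 0.6]

```text
time: 12.2
position: [570.2, -50.1, 78.5]
tcp_rot: [0.001, 0.338, 0.941, 0.0]
wrist_force: [-1.7, 1.3, 5.6]
grip_width: 40.5
grip_force: 25.2
```

```bash
python3 m.py
```

```text
t 12.2 pos [570.2 -50.1  78.5] yaw 50.5 F [-1.69  1.3   5.64] M [0.251 0.316 0.145] grip 40.51 25.2
shift [-0.015 -0.043  0.051] rot [ 7.000e-03  1.100e-02 -9.917e+00]
F tool [ 2.13 -0.06 -5.64] M tool [ 0.007  0.404 -0.145]
```

>>> send_rows:
  plan:
    - [0, 0, 0, 0, 0, 0.05, 0.6]
    - [0, 0, 0, 0, 0, 0.1, 0.6]
    - [0, 0, 0, 0, 0, 0.15, 0.6]
    - [0, 0, 0, 0, 0, 0.2, 0.6]
    - [0, 0, 0, 0, 0, 0.25, 0.6]
    - [0, 0, 0, 0, 0, 0.25, 0.6]
    - [0, 0, 0, 0, 0, 0.25, 0.6]
    - [0, 0, 0, 0, 0, 0.25, 0.6]
    - [0, 0, 0, 0, 0, 0.25, 0.6]
    - [0, 0, 0, 0, 0, 0.25, 0.6]

```text
time: 13.2
position: [570.2, -50.0, 78.5]
tcp_rot: [0.001, 0.35, 0.937, 0.0]
wrist_force: [-1.7, 2.2, 5.5]
grip_width: 40.4
grip_force: 25.2
```

```bash
python3 m.py
```

```text
t 13.2 pos [570.2 -50.   78.5] yaw 49.02 F [-1.73  2.23  5.54] M [0.257 0.251 0.189] grip 40.37 25.2
shift [-0.016 -0.043  0.051] rot [ 7.0000e-03  1.2000e-02 -1.0164e+01]
F tool [ 2.76  0.56 -5.54] M tool [-0.03   0.358 -0.188]
```

>>> send_rows:
  plan:
    - [0, 0, 0, 0, 0, 0.05, 0.6]
    - [0, 0, 0, 0, 0, 0.1, 0.6]
    - [0, 0, 0, 0, 0, 0.15, 0.6]
    - [0, 0, 0, 0, 0, 0.2, 0.6]
    - [0, 0, 0, 0, 0, 0.2, 0.6]
    - [0, 0, 0, 0, 0, 0.2, 0.6]
    - [0, 0, 0, 0, 0, 0.2, 0.6]
    - [0, 0, 0, 0, 0, 0.2, 0.6]
    - [0, 0, 0, 0, 0, 0.2, 0.6]
    - [0, 0, 0, 0, 0, 0.2, 0.6]

```text
time: 14.2
position: [570.2, -50.0, 78.5]
tcp_rot: [0.001, 0.36, 0.933, 0.0]
wrist_force: [-2.2, 1.6, 5.2]
grip_width: 40.7
grip_force: 25.2
```

```bash
python3 m.py
```

```text
t 14.2 pos [570.2 -50.   78.5] yaw 47.82 F [-2.23  1.58  5.23] M [0.329 0.288 0.234] grip 40.66 25.2
shift [-0.017 -0.044  0.051] rot [ 7.0000e-03  1.3000e-02 -1.0363e+01]
F tool [ 2.71 -0.32 -5.23] M tool [-0.051  0.434 -0.234]
```

The resisting moment rises steadily (0.145, 0.188, 0.234 N m), so this is the soft stop. Releasing.

>>> send_rows:
  plan:
    - [0, 0, 0, 0, 0, 0, 0.5]
    - [0, 0, 0, 0, 0, 0, 0.45]
    - [0, 0, 0, 0, 0, 0, 0.4]
    - [0, 0, 0, 0, 0, 0, 0.35]
    - [0, 0, 0, 0, 0, 0, 0.3]
    - [0, 0, 0, 0, 0, 0, 0.2]
    - [0, 0, 0, 0, 0, 0, 0.1]
    - [0, 0, 0, 0, 0, 0, 0]
    - [0, 0, 0, 0, 0, 0, 0]
    - [0, 0, 0, 0, 0, 0, 0]

```text
time: 15.2
position: [569.6, -50.4, 77.4]
tcp_rot: [0.0, 0.36, 0.933, -0.0]
wrist_force: [-0.2, 0.4, -1.0]
grip_width: 85.3
grip_force: 0.0
```

>>> send_rows:
  plan:
    - [0, 0, -0.2, 0, 0, 0, 0]
    - [0, 0, -0.5, 0, 0, 0, 0]
    - [0, 0, -0.9, 0, 0, 0, 0]
    - [0, 0, -1.3, 0, 0, 0, 0]
    - [0, 0, -1.7, 0, 0, 0, 0]
    - [0, 0, -2.0, 0, 0, 0, 0]
    - [0, 0, -2.2, 0, 0, 0, 0]
    - [0, 0, -2.2, 0, 0, 0, 0]
    - [0, 0, -2.2, 0, 0, 0, 0]
    - [0, 0, -2.2, 0, 0, 0, 0]

```text
time: 16.2
position: [568.9, -50.3, 186.0]
tcp_rot: [-0.001, 0.36, 0.933, -0.0]
wrist_force: [0.6, 0.5, 0.3]
grip_width: 85.6
grip_force: 0.0
```

```bash
python3 -c "
from k import *
to(593,62.5,150,47.8)
c=get_calibration('wrist');im=snapshot('wrist');print('btn px',proj(c,[593,62.5,82]),'knob px',proj(c,[569.5,-52,100]))
crop(im,120,90,400,300,2,'pics/w3.png')"
```

```text
t 16.2 pos [568.9 -50.3 186. ] yaw 47.77 F [0.57 0.46 0.29] M [-0.036 -0.002  0.053] grip 85.57 0.0
shift [1.158 1.996 0.72 ] rot [-0.012 -0.018 -0.004]
btn px [442.99857169 118.62112909] knob px [291.59870071 212.03527596]
```

View pics/w3.png

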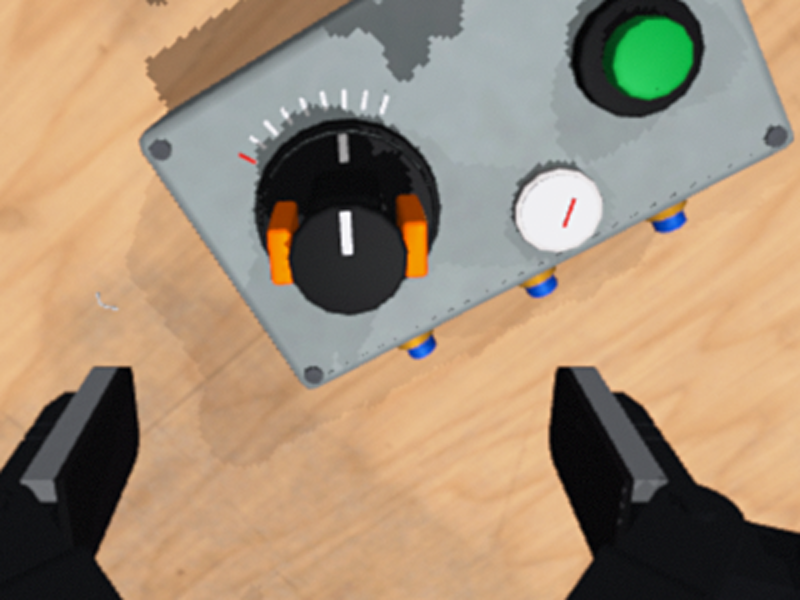

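The pointer has moved well round the scale. The tabs' outer edges are at x = 268 and 428, which is 80 px across, the same as when out at the start, so both have sprung out. The button is centred at (652,57) in the crop, within 1.5 mm of the estimate. Next I shut the fingers, move over the button and press it.

>>> send_rows:
  plan:
    - [0.1, 0.3, 0, 0, 0, 0, 1]
    - [0.4, 0.8, 0, 0, 0, 0, 1]
    - [0.8, 1.4, 0, 0, 0, 0, 1]
    - [1.1, 1.9, 0.1, 0, 0, 0, 1]
    - [1.16, 2.02, 0.5, 0, 0, 0, 1]
    - [1.16, 2.02, 0.9, 0, 0, 0, 1]
    - [1.16, 2.02, 1.3, 0, 0, 0, 1]
    - [1.16, 2.02, 1.6, 0, 0, 0, 1]
    - [1.16, 2.02, 1.7, 0, 0, 0, 1]
    - [1.16, 2.02, 1.7, 0, 0, 0, 1]

```text
time: 17.25
position: [594.0, 63.6, 101.3]
tcp_rot: [-0.001, 0.36, 0.933, -0.0]
wrist_force: [-0.1, -1.0, -0.2]
grip_width: -0.0
grip_force: 0.0
```

```bash
python3 -c "
from k import *
to(593.7,63.3,76,47.8)"
```

```text
t 17.25 pos [594.   63.6 101.3] yaw 47.78 F [-0.09 -0.98 -0.19] M [0.014 0.082 0.057] grip -0.01 0.0
shift [-0.    -0.008  0.507] rot [-0.012 -0.014 -0.003]
```

>>> send_rows:
  plan:
    - [0, 0, 0.1, 0, 0, 0, 1]
    - [0, 0, 0.2, 0, 0, 0, 1]
    - [0, 0, 0.3, 0, 0, 0, 1]
    - [0, 0, 0.36, 0, 0, 0, 1]
    - [0, 0, 0.4, 0, 0, 0, 1]
    - [0, 0, 0.44, 0, 0, 0, 1]
    - [0, 0, 0.48, 0, 0, 0, 1]
    - [0, 0, 0.5, 0, 0, 0, 1]
    - [0, 0, 0.5, 0, 0, 0, 1]
    - [0, 0, 0.5, 0, 0, 0, 1]

```text
time: 18.25
position: [594.5, 63.3, 77.7]
tcp_rot: [-0.0, 0.36, 0.933, -0.0]
wrist_force: [-3.6, 0.0, 3.7]
grip_width: 0.1
grip_force: 1.9
```

```bash
python3 -c "
from k import *
to(593.7,63.3,75,47.8)"
```

```text
t 18.25 pos [594.5  63.3  77.7] yaw 47.78 F [-3.64  0.02  3.7 ] M [-0.124  0.5   -0.035] grip 0.13 1.9
shift [ 0.012 -0.01   0.053] rot [-0.003 -0.001 -0.004]
```

>>> send_rows:
  plan:
    - [0, 0, 0.02, 0, 0, 0, 1]
    - [0, 0, 0.04, 0, 0, 0, 1]
    - [0, 0, 0.05, 0, 0, 0, 1]
    - [0, 0, 0.06, 0, 0, 0, 1]
    - [0, 0, 0.07, 0, 0, 0, 1]
    - [0, 0, 0.07, 0, 0, 0, 1]
    - [0, 0, 0.07, 0, 0, 0, 1]
    - [0, 0, 0.07, 0, 0, 0, 1]
    - [0, 0, 0.07, 0, 0, 0, 1]
    - [0, 0, 0.07, 0, 0, 0, 1]

```text
time: 19.25
position: [594.7, 63.3, 75.9]
tcp_rot: [-0.0, 0.36, 0.933, -0.0]
wrist_force: [-7.2, -0.1, 13.9]
grip_width: 0.3
grip_force: 6.8
```

13.9 N at z = 75.9 means the button is bottomed, since its spring gives only 5 N. Lifting straight off.

>>> send_rows:
  plan:
    - [0, 0, -0.1, 0, 0, 0, 1]
    - [0, 0, -0.2, 0, 0, 0, 1]
    - [0, 0, -0.4, 0, 0, 0, 1]
    - [0, 0, -0.7, 0, 0, 0, 1]
    - [0, 0, -1.1, 0, 0, 0, 1]
    - [0, 0, -1.5, 0, 0, 0, 1]
    - [0, 0, -1.8, 0, 0, 0, 1]
    - [0, 0, -2.0, 0, 0, 0, 1]
    - [0, 0, -2.0, 0, 0, 0, 1]
    - [0, 0, -2.0, 0, 0, 0, 1]

```text
time: 20.25
position: [594.3, 63.3, 173.5]
tcp_rot: [-0.0, 0.36, 0.933, -0.0]
wrist_force: [0.3, -0.2, -0.3]
grip_width: 0.3
grip_force: 0.0
```

```bash
python3 -c "
from k import *
to(593.7,63.3,175,47.8)
im=snapshot('wrist');crop(im,0,0,560,420,1.4,'pics/w4.png')"
```

```text
t 20.25 pos [594.3  63.3 173.5] yaw 47.77 F [ 0.33 -0.18 -0.26] M [ 0.01  -0.008 -0.023] grip 0.3 0.0
shift [ 0.008 -0.008 -0.03 ] rot [-0.004 -0.004 -0.004]
```

View pics/w4.png

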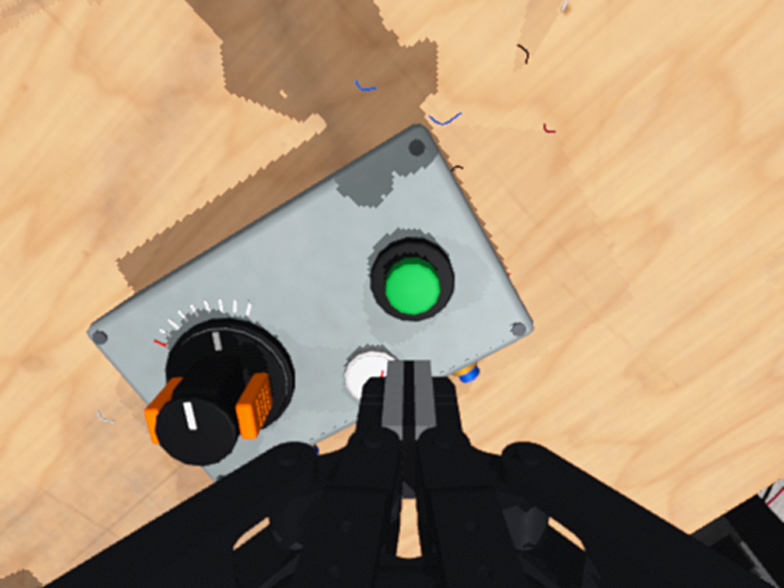

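The button at (412,287) is up again, both tabs are out, and the robot is clear. Handing in.

```bash
python3 -c "
from cell import *
print(close_job())"
```

```text
the job is handed in; nothing more can be done
None
```

I turned the knob clockwise about 62° (1.08 rad) to its soft stop, saw both tabs spring out there, pressed the reset button to its bottom and saw it come up again, then handed the job in at about 20 s; no verdict was returned.

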